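Slide the standing mandrel into its locating fork

ROBOT

A 6-joint arm with a two-finger parallel gripper is mounted at the origin on a cart in front of the work surface, level with it; the furniture and walls round the work are solid. World frame = base frame: x ahead of the robot, y to its left, z up, the work surface at z = 0. Lengths are in mm, angles in rad, forces in N, time in s.
With the tool pointing down it reaches from about 300 to 875 mm from the base axis. Payload 4.2 kg.
Tool frame: the origin (TCP) lies on the centre line of the jaws, within the pads' length; the fingertips stand 8 mm ahead of it and the grasp point (between the pads) lies 11 mm behind it; z points along the fingers, y is the line along which they close (so a half turn about z gives the same grasp; the last joint's range is limited). The gripper opens to 85 mm and grips with 20 to 120 N. Pads are 22 mm wide; open, the fingers measure 114 mm over their backs; the gripper's body (76 mm by 85 mm) begins 54 mm behind the grasp point. The pads swing forward as they close: fully open they stand 13 mm farther back than shut.
Start: joints at [1.128, 0.32, 1.565, -0, 1.257, -0.02], TCP at [235.935, 524.381, 239.338] pointing down, gripper open.
Joint ranges: [-3.11, 3.11], [-0.84, 2.01], [0.21, 2.61], [-1.34, 4.49], [0.05, 2.63], [-2.56, 2.56]. Speed limits (rad/s): [2.57, 2.57, 3.14, 3.14, 3.14, 3.14].

INTERFACE

Orientations are given as a 3x3 rotation matrix whose columns are the frame's x, y, z axes.
In Python, from cell import manip gives the robot as it stands. The module is installed in compiled form; this text tells all that it offers.
- The arm moves only by the tool step_arm, never from a script. Its argument "rows" is a list of rows, each a list of 7 numbers: the shift along the tool's x, y, z in mm, then the turn, a rotation vector about the tool's x, y, z in degrees, then the closure in counts, from 0 (fully open) to 255 (shut). A call has 1 to 12 rows; each row is the pose to reach, as a shift and turn from the pose commanded when the call began, along the tool's axes at that moment; what a row does not reach only later rows make up. A row lasts 1/12 s, in which the tool goes at most 41.7 mm and 7.16 degrees, less where a joint would pass 70% of its speed; a pose out of reach is approached as far as the arm can. A call with a gripper value outside its range is refused whole. The fingers move at their own pace and stop on an object; "squeeze" is the grip in N (left out, the last holds). Time passes only in rows, so rows that repeat a pose let the fingers close. It gives the time, the measured TCP pose, the force, the opening and the grip force at its end, in the units of the state.
- manip.sense(): the state, without advancing time (a new reading comes with each control period).
- manip.snapshot(name): name is "side" or "top" or "wrist"; returns the picture (420x560x3 uint8, blue, green, red); there is no depth.
- manip.calibration(name): a dict with "fx", "fy", "cx", "cy" (pixels), "camera_from_world" (4x4, takes a point from world to camera coordinates); the wrist camera has in their place "mount" (4x4, takes a point from camera to tool coordinates, whose origin is the TCP and whose axes are the flange's). Camera axes: x right, y down, z forward; pixel columns grow to the right and rows downward; lengths in mm; the calibration is good to about 2 mm. A picture is of the moment at which its call begins: read the wrist's pose just before it. calibration takes no time and is no camera call.
- manip.finish_job(): hands the job in; it is judged then, once.
The state is a dict: "t": time; "joints": joint angles; "joint_velocities": joint speeds; "joint_torque": joint torques, N m; "tool_pos": TCP position; "ee_rot": TCP orientation; "contact_force": force on the tool from outside, world axes, zero at the start; "moment": the same for the moment, N m; "gripper_width": finger opening in mm; "finger_force": force on a finger pad.
Only numpy, scipy, OpenCV 4.12 (cv2) and the standard library are available. Lean on these libraries where they do the work, as an engineer would, in place of code of your own. Each camera call takes 0.05 s, during which the arm holds its last target. There are 200 camera calls.

TASK

Push the tall white mandrel across the bench, low down so that it slides without tipping, into the open mouth of the aluminium locating fork until the foot sits fully home against the back of the fork. Push gently, with the fingertips or the outside of the fingers: do not grip, lift or topple the mandrel. Leave the dropper bottle, the ring gauge and the loupe alone, and finish with the hand clear of everything.

Things in the scene. Friction and masses are not known exactly. Their poses are not given: they have to be found in the camera images.
- mandrel: white plastic mandrel, loose, upright on the bench, about 0.42 kg, 195 mm tall: round foot 68 mm in diameter, 36 mm high; above it a round shaft 42 mm in diameter. Origin: centre of the foot's underside; z runs up the shaft. Tips if pushed well above its foot. A gripper held straight down may meet the shaft before the fingers meet the foot: lean it back or use the back of an open finger
- fork: U-shaped aluminium fork fixed to the bench, 24 mm high, no floor. Origin: point on the bench under the mandrel's axis when fully home; the mandrel goes in along the fork's +y. Flat back stop at y = +34 mm; parallel side walls 76 mm apart (4 mm play a side), 16 mm thick, from the stop to y = -2 mm. Ears 8 mm high (bolt heads 13 mm) beside the back end, 152 mm wide over all
- fork_mouth (a point): middle of the fork's mouth, on the bench, on the fork's centre line 25 mm from its origin at -y (axes as the fork's). From the side walls two lead-in cheeks, 24 mm high, flare at 0.5 rad to 101 mm apart here, inside; outside they are about 130 mm wide. The foot of a seated mandrel sticks 9 mm out past this point
- dropper: brown dropper bottle with a black cap, standing, 34 mm in diameter and 70 mm high, loose; origin: centre of the underside. Bystander
- gauge_ring: light grey steel ring gauge lying flat, 64 mm in diameter and 16 mm high, loose; origin: centre of the underside. Bystander
- eye_loupe: black conical loupe, standing, 34 mm in diameter and 26 mm high, loose; origin: centre of the underside. Bystander

How it is judged:
By the outcome, as a careful person would: the job done as asked, in the order asked, and still so for the second after the job is handed in, with the robot touching nothing.
It also fails if it takes over 48 s, if anything falls off the work surface, if the arm or the gripper's body presses on something with over 40 N, if the wrist force passes 120 N, or if a joint passes its speed limit or range.

## Working session

There is one attempt and no reset: what is moved stays moved. The work goes in short steps, Python scripts to look and compute and a tool call to move; the robot and the scene stay as the last step left them, time stands still between calls to the robot, and variables do not carry over. Pictures are saved under pics/ and viewed, at most 10 in all, crops included, and the job is handed in when it is done.

Besides the shell and the picture viewer there is one more tool, called after ">>>" as name(argument=value, ...) on one line, values as JSON. step_arm: Moves the arm, as the interface text tells. Its arguments: {"type":"object","properties":{"rows":{"type":"array","items":{"type":"array","items":{"type":"number"}}},"squeeze":{"type":"number"}},"required":["rows"]}

```bash
mkdir -p pics; python3 - <<'E'
from cell import manip
import cv2,numpy as np
np.set_printoptions(precision=4,suppress=True)
s=manip.sense();print(s['t'],s['tool_pos'],s['ee_rot'],s['gripper_width'])
for n in('top','side'):
    im=manip.snapshot(n);cv2.imwrite(f'pics/{n}0.png',im)
    c=manip.calibration(n);print(n,c)
print(manip.calibration('wrist'))
E
```

```text
0.0 [235.7238 523.9409 238.4783] [[-0.9119  0.4103 -0.0008]
 [ 0.4103  0.9119 -0.0016]
 [ 0.     -0.0018 -1.    ]] 85.24576579386064
top {'fx': 471.934724593345, 'fy': 471.934724593345, 'cx': 261.6768856899327, 'cy': 209.67893913593005, 'camera_from_world': array([[  0.0173,  -0.9998,   0.0061,  15.7247],
       [ -0.9837,  -0.0181,  -0.179 , 559.4949],
       [  0.1791,  -0.0029,  -0.9838, 869.6264],
       [  0.    ,   0.    ,   0.    ,   1.    ]])}
side {'fx': 501.68304658064966, 'fy': 501.68304658064966, 'cx': 274.5570583237711, 'cy': 204.41628768856472, 'camera_from_world': array([[   0.9983,   -0.0581,    0.0076, -546.6582],
       [  -0.0287,   -0.5979,   -0.8011,   51.3781],
       [   0.0511,    0.7995,   -0.5985,  989.8721],
       [   0.    ,    0.    ,    0.    ,    1.    ]])}
{'fx': 333.10761368120745, 'fy': 333.10761368120745, 'cx': 274.70028784569706, 'cy': 207.13083187349045, 'mount': array([[   0.0002,   -0.9638,   -0.2666,   67.5248],
       [   1.    ,   -0.0001,    0.0008,   -0.2922],
       [  -0.0008,   -0.2666,    0.9638, -135.2644],
       [   0.    ,    0.    ,    0.    ,    1.    ]])}
```

View pics/top0.png

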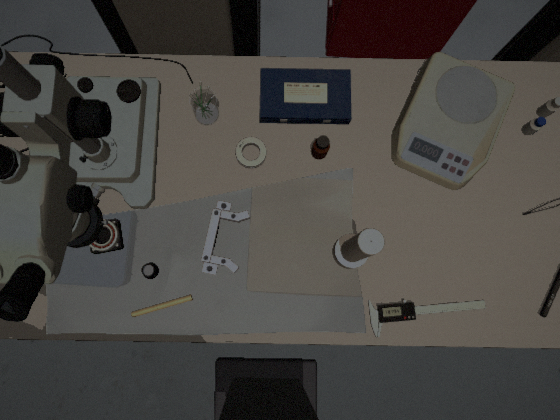

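View pics/side0.png

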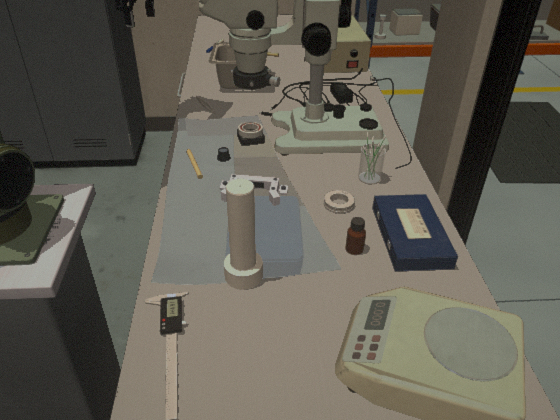

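```bash
python3 - <<'E'
import cv2,numpy as np
t=cv2.imread('pics/top0.png');s=cv2.imread('pics/side0.png')
a=cv2.resize(t[190:285,190:390],(800,380),interpolation=cv2.INTER_CUBIC)
b=cv2.resize(s[165:295,160:300],(0,0),fx=1.6*1,fy=1.6,interpolation=cv2.INTER_CUBIC)
o=np.zeros((600,800,3),np.uint8);o[:380]=cv2.convertScaleAbs(a,alpha=1.5);o[385:385+b.shape[0],:b.shape[1]]=b
c=cv2.cvtColor(t,cv2.COLOR_BGR2GRAY)
o2=np.zeros_like(o)
m=cv2.inRange(c,150,255);
mm=cv2.resize(m[190:285,190:390],(400,190),interpolation=cv2.INTER_NEAREST);o[390:580,390:790]=mm[...,None]
cv2.imwrite('pics/crop0.png',o)
E
```

```text
(no output)
```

View pics/crop0.png

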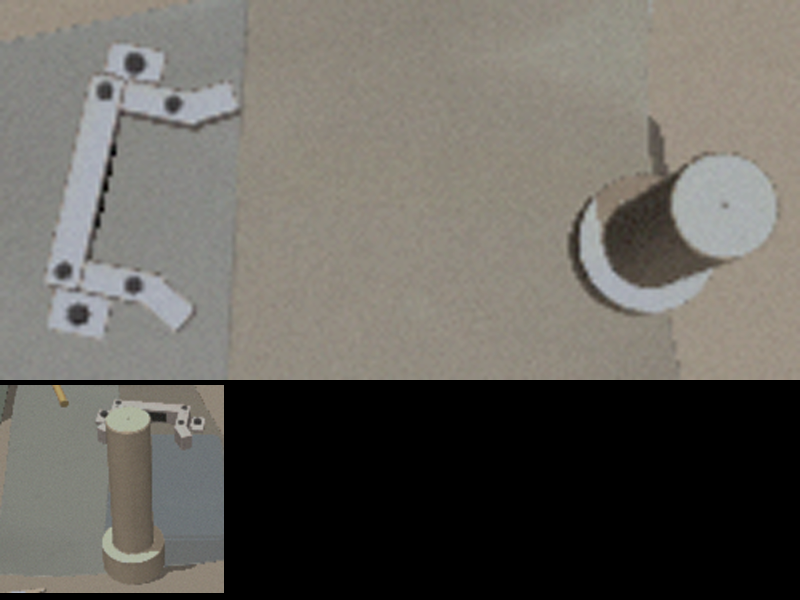

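Mandrel foot-top ellipse is centred near crop (650,242) and the shaft top near (725,205). The fork opens right, with bar screws at (105,91) and (63,271) and inner mouth corners at (240,108) and (192,310).

```bash
cat >h.py <<'E'
import numpy as np
from cell import manip
np.set_printoptions(precision=3,suppress=True)
def ray(n,u,v,z):
    c=manip.calibration(n);T=c['camera_from_world'];R,t=T[:3,:3],T[:3,3]
    d=R.T@[(u-c['cx'])/c['fx'],(v-c['cy'])/c['fy'],1];o=-R.T@t
    return o+d*(z-o[2])/d[2]
def top(x,y,z): return ray('top',190+(x+.5)/4-.5,190+(y+.5)/4-.5,z)[:2]
E
python3 - <<'E'
from h import *
print('foot',top(650,242,36),'shaft',top(725,205,195))
P={k:top(*v) for k,v in dict(e1=(135,63,13),e2=(78,314,13),b1=(105,91,24),b2=(63,271,24),w1=(173,104,24),w2=(134,285,24),i1=(120,105,24),i2=(87,265,24),m1=(240,108,24),m2=(192,310,24)).items()}
for k in 'ebwim':
    a,b=P[k+'1'],P[k+'2'];d=a-b;print(k,a,b,'mid',(a+b)/2,'len',np.hypot(*d),'ang of +y',np.degrees(np.arctan2(d[0],-d[1]))) # x-axis dir -> +y
print('ring',ray('top',251,152,16),'dropper',ray('top',320,143,65),'loupe',ray('top',150,270,20))
for u,v in((244,270),): print('side foot top',ray('side',u,v,36))
E
```

```text
foot [ 484.741 -152.323] shaft [ 484.666 -151.762]
e [573.404 103.566] [446.177 127.793] mid [509.79  115.679] len 129.51339465153242 ang of +y 79.21836494346981
b [556.767 117.249] [466.47  134.792] mid [511.618 126.021] len 91.98521895267207 ang of +y 79.00521446270325
w [550.789  83.026] [460.222  99.649] mid [505.506  91.337] len 92.07987876745631 ang of +y 79.59972443296886
i [549.798 109.506] [469.627 123.096] mid [509.713 116.301] len 81.31386601164812 ang of +y 80.37929684918343
m [549.374  49.472] [448.505  70.822] mid [498.939  60.147] len 103.10311588584318 ang of +y 78.04929527194709
ring [686.3    49.767  16.   ] dropper [692.109 -86.871  65.   ] loupe [440.083 243.094  20.   ]
side foot top [ 485.098 -172.566   36.   ]
```

```bash
cat >>h.py <<'E'
from scipy.spatial.transform import Rotation as Ro
f=np.array([.19,.982,0]);f/=np.linalg.norm(f);k=np.array([0,0,1.])
M=np.array([484.7,-152,0]);O=np.array([503.4,83.8,0])
def goalR(deg=40):
    s,c=np.sin(np.radians(deg)),np.cos(np.radians(deg))
    return np.c_[c*f+s*k,np.cross(f,k),s*f-c*k]
def rel(p,R=None):
    s=manip.sense();R0=np.array(s['ee_rot'])
    R=R0 if R is None else R
    print('to',p,':',R0.T@(np.array(p)-s['tool_pos']),Ro.from_matrix(R0.T@R).as_rotvec(degrees=True))
E
python3 -c "
from h import *
rel([300,150,300]);rel([330,-200,300])"
```

```text
to [300, 150, 300] : [-212.043 -314.799  -60.949] [0. 0. 0.]
to [330, -200, 300] : [-383.022 -621.664  -60.468] [0. 0. 0.]
```

>>> step_arm(rows=[[-50,-80,-60,0,0,6,135],[-100,-150,-60,0,0,12,135],[-150,-220,-60,0,0,18,135],[-190,-280,-60,0,0,24,135],[-212,-315,-60,0,0,30,135],[-230,-350,-60,0,0,36,135],[-250,-385,-60,0,0,40,135],[-270,-420,-60,0,0,46,135],[-290,-455,-60,0,0,52,135],[-310,-490,-60,0,0,58,135],[-330,-525,-60,0,0,64,135],[-345,-550,-60,0,0,70,135]])

```text
t: 1.1
tool_pos: [305.9, 36.7, 296.3]
ee_rot: [[0.078, 0.997, 0.001], [0.997, -0.078, 0.0], [0.0, 0.001, -1.0]]
contact_force: [1.4, 0.5, 0.1]
gripper_width: 40.2
finger_force: 0.0
```

```bash
python3 -c "
from h import *
s=manip.sense();print(s['joints'],s['gripper_width'],s['ee_rot'])
rel([400,-240,300],goalR());rel((M-90*f)+[0,0,220],goalR())"
```

```text
[ 0.082 -0.158  1.955  0.     1.344  0.16 ] 40.16903303005965 [[ 0.078  0.997  0.001]
 [ 0.997 -0.078  0.   ]
 [ 0.     0.001 -1.   ]]
to [400, -240, 300] : [-268.491  115.34    -3.677] [-2.222 39.945  6.231]
to [ 467.604 -240.361  220.   ] : [-263.597  182.707   76.373] [-2.222 39.945  6.231]
```

>>> step_arm(rows=[[-35,15,0,0,6,1,135],[-70,30,0,0,12,2,135],[-105,45,0,-1,18,3,135],[-140,60,0,-1,24,4,135],[-170,75,0,-2,30,5,135],[-200,90,0,-2,36,6,135],[-230,105,0,-2,40,6,135],[-250,115,0,-2,40,6,135],[-265,115,0,-2,40,6,135],[-265,115,0,-2,40,6,135]])

```text
t: 1.93
tool_pos: [402.1, -237.7, 294.5]
ee_rot: [[0.144, 0.983, 0.115], [0.752, -0.184, 0.633], [0.643, -0.005, -0.765]]
contact_force: [0.4, -0.9, 0.4]
gripper_width: 40.6
finger_force: 0.0
```

```bash
python3 -c "
from h import *
s=manip.sense();print(s['joints'])
rel((M-100*f)+[0,0,200],goalR());rel((M-100*f)+[0,0,60],goalR())"
```

```text
[-0.89   0.32   1.609  0.514  1.695 -0.766]
to [ 465.704 -250.179  200.   ] : [-61.057  65.286  71.685] [-0.439 -0.051  0.088]
to [ 465.704 -250.179   60.   ] : [-151.142   65.969  178.849] [-0.439 -0.051  0.088]
```

>>> step_arm(rows=[[-20,20,24,0,0,0,135],[-40,40,48,0,0,0,135],[-61,65,72,0,0,0,135],[-76,65,90,0,0,0,135],[-91,65,107,0,0,0,135],[-106,65,125,0,0,0,135],[-121,66,143,0,0,0,135],[-136,66,161,0,0,0,135],[-151,66,179,0,0,0,135],[-151,66,179,0,0,0,135],[-151,66,179,0,0,0,135]])

```text
t: 2.85
tool_pos: [465.6, -244.8, 62.4]
ee_rot: [[0.14, 0.984, 0.112], [0.752, -0.179, 0.635], [0.645, -0.005, -0.765]]
contact_force: [0.3, 0.1, 0.6]
gripper_width: 40.1
finger_force: 0.0
```

```bash
python3 - <<'E'
from h import *
import cv2
s=manip.sense();print(s['joints'],s['tool_pos'],s['contact_force'])
rel((M-100*f)+[0,0,17],goalR());rel((M-60*f)+[0,0,17],goalR())
a=manip.snapshot('side');b=manip.snapshot('wrist')
cv2.imwrite('pics/s1.png',np.hstack([cv2.resize(a[100:400,100:400],(400,400)),cv2.resize(b,(400,300),interpolation=cv2.INTER_AREA)[:].copy() if 0 else cv2.copyMakeBorder(cv2.resize(b,(400,300)),0,100,0,0,0)]))
E
```

```text
[-0.817  0.628  1.753  0.57   1.279 -0.949] [ 465.576 -244.755   62.383] [0.343 0.077 0.615]
to [ 465.704 -250.179   17.   ] : [-33.312   1.308  31.267] [-0.599 -0.134  0.303]
to [ 473.302 -210.908   17.   ] : [-2.732  1.739 57.048] [-0.599 -0.134  0.303]
```

View pics/s1.png

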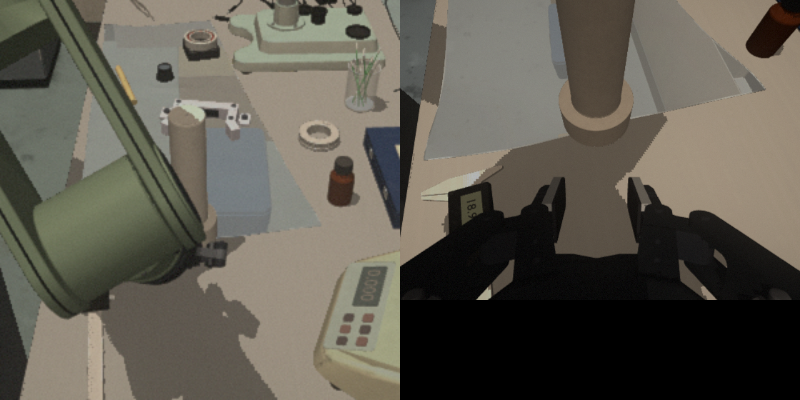

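Side view shows the hand behind the mandrel. In the wrist view the fingertips (555 and 637) straddle the foot's centre (596), so it is aligned. Lowering now.

>>> step_arm(rows=[[-10,0,9,0,0,0,135],[-20,1,18,0,0,0,135],[-28,1,26,0,0,0,135],[-33,1,31,0,0,0,135],[-33,1,31,0,0,0,135],[-33,1,31,0,0,0,135]])

```text
t: 3.45
tool_pos: [465.6, -251.7, 16.2]
ee_rot: [[0.141, 0.983, 0.113], [0.752, -0.181, 0.634], [0.644, -0.004, -0.765]]
contact_force: [-0.5, 0.8, 0.3]
gripper_width: 40.2
finger_force: 0.0
```

```bash
python3 - <<'E'
from h import *
rel((M-100*f)+[0,0,17],goalR())
rel((M-50*f)+[0,0,17],goalR())
rel((M-41*f)+[0,0,17],goalR())
E
```

```text
to [ 465.704 -250.179   17.   ] : [ 1.712 -0.191  0.36 ] [-0.525 -0.11   0.238]
to [ 475.202 -201.09    17.   ] : [39.952  0.262 32.571] [-0.525 -0.11   0.238]
to [ 476.912 -192.253   17.   ] : [46.835  0.344 38.369] [-0.525 -0.11   0.238]
```

>>> step_arm(rows=[[6,0,4.5,0,0,0,135],[12,0,9.5,0,0,0,135],[18,0,14.5,0,0,0,135],[24,0,19.5,0,0,0,135],[29,0,23.5,0,0,0,135],[33,0,27,0,0,0,135],[37,0,30,0,0,0,135],[40,0,32.5,0,0,0,135],[42,0,34.5,0,0,0,135],[44,0,36,0,0,0,135],[46,0,37.5,0,0,0,135],[48,0,39,0,0,0,135]])

```text
t: 4.45
tool_pos: [477.1, -191.1, 17.9]
ee_rot: [[0.14, 0.983, 0.114], [0.753, -0.181, 0.633], [0.643, -0.003, -0.766]]
contact_force: [0.2, 0.1, 0.8]
gripper_width: 39.9
finger_force: 0.0
```

```bash
python3 - <<'E'
from h import *
import cv2
A=manip.snapshot('top');b=manip.snapshot('wrist');cv2.imwrite('pics/t2raw.png',A)
print(manip.sense()['tool_pos'])
cv2.imwrite('pics/t2.png',np.vstack([cv2.resize(A[190:290,200:400],(600,300)),cv2.resize(b,(400,300))[:, :].repeat(1,0) if 0 else cv2.copyMakeBorder(cv2.resize(b,(400,300)),0,0,0,200,0)]))
E
```

```text
[ 477.006 -190.886   17.893]
```

View pics/t2.png

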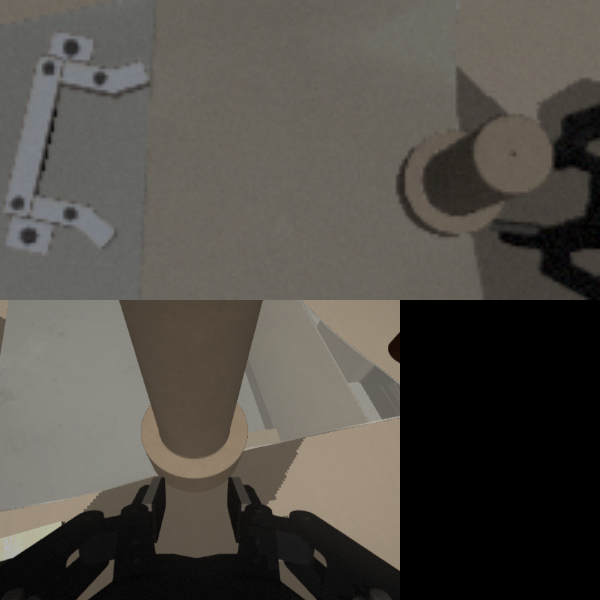

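In the wrist view the fingertips (160 and 233, row 480) are just short of the foot, which is centred at 195. The mandrel is still in place, so I start pushing.

>>> step_arm(rows=[[4,0,3.5,0,0,0,135],[7,-1,6,0,0,0,135],[11,-2,9,0,0,0,135],[15,-3,12.5,0,0,0,135],[19,-4,16,0,0,0,135],[23,-5,19.5,0,0,0,135],[27,-6,23,0,0,0,135],[31,-7,26,0,0,0,135],[35,-8,29.5,0,0,0,135],[38,-8.5,32,0,0,0,135],[42,-9.5,35.5,0,0,0,135],[46,-10,39,0,0,0,135]])

```text
t: 5.55
tool_pos: [478.1, -129.6, 17.7]
ee_rot: [[0.14, 0.983, 0.114], [0.753, -0.181, 0.633], [0.643, -0.003, -0.766]]
contact_force: [0.0, -2.5, -0.3]
gripper_width: 40.0
finger_force: 1.3
```

```bash
cat >>h.py <<'E'
import cv2
def look(name):
    A=manip.snapshot('top');b=manip.snapshot('wrist');print(manip.sense()['tool_pos'])
    g=cv2.GaussianBlur(cv2.cvtColor(A,cv2.COLOR_BGR2GRAY),(3,3),0)
    cv2.imwrite(name,np.vstack([cv2.resize(A[190:290,180:380],(600,300),interpolation=cv2.INTER_CUBIC),cv2.copyMakeBorder(cv2.resize(b,(400,300)),0,0,0,200,0)]))
E
python3 -c "
from h import *
look('pics/t3.png')
rel(O-116*f+[0,0,16.5],goalR())"
```

```text
[ 477.941 -128.801   17.89 ]
to [481.365 -30.088  16.5  ] : [ 73.801 -14.419  64.059] [-0.524 -0.111  0.3  ]
```

View pics/t3.png

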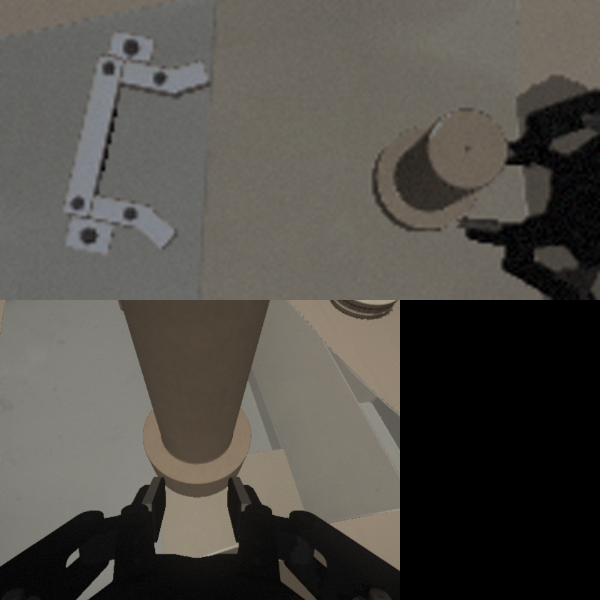

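The mandrel moved with the fingers, upright and cradled, with its shaft top at top-camera px ≈(335.3,239). Continuing to the pre-mouth point.

>>> step_arm(rows=[[6,-1,5,0,0,0,135],[12,-2,10.5,0,0,0,135],[18,-3.5,15.5,0,0,0,135],[24,-4.5,21,0,0,0,135],[30,-6,26,0,0,0,135],[36,-7,31,0,0,0,135],[42,-8,36.5,0,0,0,135],[48,-9.5,41.5,0,0,0,135],[54,-10.5,47,0,0,0,135],[60,-12,52,0,0,0,135],[66,-13,57,0,0,0,135],[70,-14,60.5,0,0,0,135]])

```text
t: 6.65
tool_pos: [480.9, -35.4, 16.4]
ee_rot: [[0.14, 0.984, 0.114], [0.753, -0.18, 0.633], [0.643, -0.003, -0.765]]
contact_force: [0.6, -4.4, 4.2]
gripper_width: 40.3
finger_force: 2.8
```

```bash
python3 -c "
from h import *
print('prev',ray('top',335.3,239,195), 'off fwd', (ray('top',335.3,239,195)-[478,-129,195])@f)
look('pics/t4.png')
p=np.array(manip.sense()['tool_pos']);r=np.cross(f,k);print('tcp rel O: fwd',(p-O)@f,'right',(p-O)@r)
rel(O-45*f+[0,0,16.5],goalR());rel(O-41*f+[0,0,16.5],goalR())"
```

```text
prev [486.684 -94.078 195.   ] off fwd 35.93572431199106
[480.425 -35.059  16.316]
tcp rel O: fwd -121.05868222466285 right 0.022139649639161263
to [494.852  39.619  16.5  ] : [58.305  0.784 48.835] [-0.584 -0.089  0.303]
to [495.612  43.547  16.5  ] : [61.365  0.826 51.411] [-0.584 -0.089  0.303]
```

View pics/t4.png

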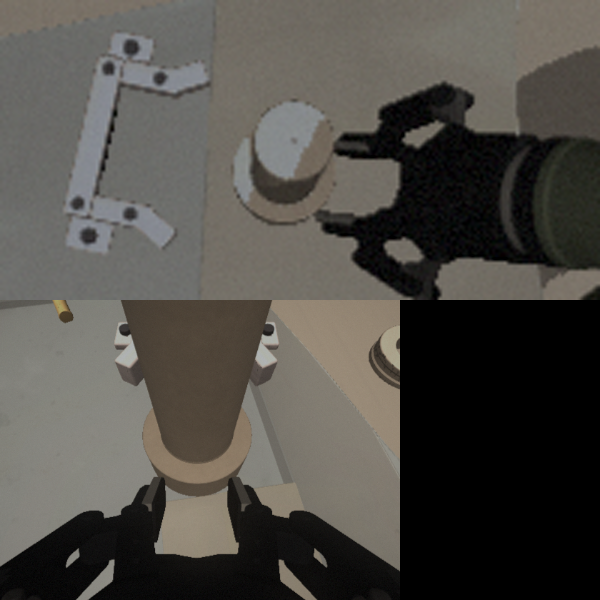

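The wrist view shows the fork cheeks symmetric about the mandrel (mid ≈199 vs mandrel 197), so it is on the centre line. I push straight in.

>>> step_arm(rows=[[5,0,2.5,0,0,0,135],[9,0,5.5,0,0,0,135],[13,0,9,0,0,0,135],[17,0,12.5,0,0,0,135],[21,0,16,0,0,0,135],[25,0,19,0,0,0,135],[29,0,22.5,0,0,0,135],[33,0,26,0,0,0,135],[37,0,29,0,0,0,135],[40,0.5,32,0,0,0,135],[43,0.5,34.5,0,0,0,135],[46,0.5,37,0,0,0,135]])

```text
t: 7.75
tool_pos: [492.4, 21.8, 17.7]
ee_rot: [[0.14, 0.984, 0.114], [0.753, -0.181, 0.633], [0.643, -0.003, -0.766]]
contact_force: [0.4, -2.5, -0.8]
gripper_width: 40.5
finger_force: 1.2
```

```bash
python3 -c "
from h import *
p=np.array(manip.sense()['tool_pos']);r=np.cross(f,k);print('tcp rel O: fwd',(p-O)@f,'right',(p-O)@r)
look('pics/t5.png')"
```

```text
tcp rel O: fwd -62.95580499275915 right 0.9717531972075708
[492.319  22.163  17.885]
```

View pics/t5.png

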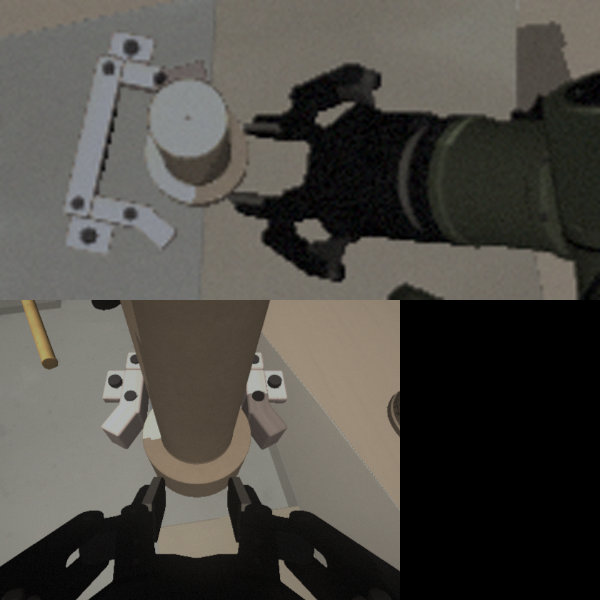

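The mandrel is entering the mouth and is centred: screws at 130/258 (mid 194), foot at 197. The final push goes slowly, watching the force.

>>> step_arm(rows=[[2.5,-0.5,2,0,0,0,135],[4.5,-1,4,0,0,0,135],[6.5,-1,5.5,0,0,0,135],[8.5,-1,7,0,0,0,135],[10.5,-1,9,0,0,0,135],[12,-1,10,0,0,0,135],[13.5,-1,11.5,0,0,0,135],[15,-1,12.5,0,0,0,135],[16,-1,13.5,0,0,0,135],[17,-1,14.5,0,0,0,135]])

```text
t: 8.68
tool_pos: [495.3, 43.8, 17.5]
ee_rot: [[0.14, 0.984, 0.114], [0.753, -0.181, 0.633], [0.643, -0.003, -0.766]]
contact_force: [-0.8, -2.7, 1.8]
gripper_width: 40.0
finger_force: 1.8
```

>>> step_arm(rows=[[0.8,0,0.6,0,0,0,135],[1.5,0,1.3,0,0,0,135],[2.3,0,1.9,0,0,0,135],[2.3,0,1.9,0,0,0,135]])

```text
t: 9.02
tool_pos: [495.9, 46.7, 17.6]
ee_rot: [[0.14, 0.984, 0.114], [0.753, -0.181, 0.633], [0.643, -0.003, -0.766]]
contact_force: [-1.0, -2.3, 1.7]
gripper_width: 40.0
finger_force: 1.4
```

```bash
python3 -c "
from h import *
p=np.array(manip.sense()['tool_pos']);r=np.cross(f,k);print('tcp rel O: fwd',(p-O)@f,'right',(p-O)@r)
"
```

```text
tcp rel O: fwd -37.844127343776464 right -0.3286604755128053
```

Still sliding at ~2.5 N with home near −36, so I edge on until the force rises.

>>> step_arm(rows=[[0.8,0,0.6,0,0,0,135],[1.5,0,1.3,0,0,0,135],[1.5,0,1.3,0,0,0,135]])

```text
t: 9.27
tool_pos: [496.3, 48.6, 17.5]
ee_rot: [[0.14, 0.983, 0.114], [0.753, -0.181, 0.633], [0.643, -0.003, -0.766]]
contact_force: [-1.2, -2.1, 2.0]
gripper_width: 40.2
finger_force: 1.5
```

>>> step_arm(rows=[[0.8,0,0.6,0,0,0,135],[0.8,0,0.6,0,0,0,135]])

```text
t: 9.43
tool_pos: [496.5, 49.2, 17.5]
ee_rot: [[0.14, 0.984, 0.114], [0.753, -0.181, 0.632], [0.643, -0.002, -0.766]]
contact_force: [-0.6, -4.7, 1.9]
gripper_width: 40.5
finger_force: 2.7
```

>>> step_arm(rows=[[0.8,0,0.6,0,0,0,135],[0.8,0,0.6,0,0,0,135]])

```text
t: 9.6
tool_pos: [496.7, 49.5, 17.4]
ee_rot: [[0.14, 0.984, 0.115], [0.754, -0.181, 0.631], [0.642, -0.002, -0.767]]
contact_force: [-2.5, -8.7, 3.8]
gripper_width: 40.2
finger_force: 4.8
```

Force rises from 2 to 9 N: it has reached the stop. One more nudge, then check.

>>> step_arm(rows=[[0.8,0,0.6,0,0,0,135],[0.8,0,0.6,0,0,0,135],[0.8,0,0.6,0,0,0,135]])

```text
t: 9.85
tool_pos: [496.8, 49.7, 17.4]
ee_rot: [[0.139, 0.984, 0.115], [0.755, -0.181, 0.63], [0.641, -0.001, -0.768]]
contact_force: [-4.0, -13.8, 6.2]
gripper_width: 40.4
finger_force: 6.8
```

```bash
python3 -c "
from h import *
p=np.array(manip.sense()['tool_pos']);r=np.cross(f,k);print('tcp rel O: fwd',(p-O)@f,'right',(p-O)@r)
look('pics/t6.png')"
```

```text
tcp rel O: fwd -34.706852293969895 right -0.011012687453735737
[496.775  49.743  17.381]
```

View pics/t6.png

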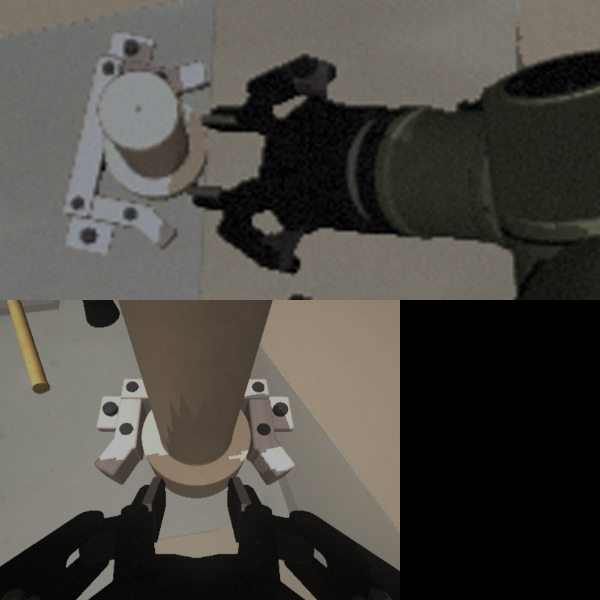

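The foot is between the walls against the back bar, with the shaft top at crop (138,108). Now retreat straight back, leaving slowly.

>>> step_arm(rows=[[-2,0,-1.5,0,0,0,135],[-4,0,-3.5,0,0,0,135],[-8,0,-6.5,0,0,0,135],[-14,0,-12,0,0,0,135],[-22,0,-18,0,0,0,135],[-30,0,-25,0,0,0,135],[-40,0,-33,0,0,0,135],[-54,0,-45,0,0,0,135],[-69,0,-58,0,0,0,135],[-80,0,-75,0,0,0,135],[-80,0,-90,0,0,0,135],[-80,0,-90,0,0,0,135]])

```text
t: 10.95
tool_pos: [476.2, -68.8, 36.1]
ee_rot: [[0.141, 0.983, 0.119], [0.753, -0.184, 0.631], [0.642, 0.0, -0.767]]
contact_force: [-0.1, 0.2, 0.2]
gripper_width: 40.0
finger_force: 0.0
```

```bash
python3 -c "
from h import *
r=np.cross(f,k)
for u,v in ((180+138/3-.33,190+108/3-.33),):
  q=ray('top',u,v,195);print('shaft top before retreat',q,'fwd',(q-O)@f,'right',(q-O)@r)
look('pics/t7.png')"
```

```text
shaft top before retreat [505.284  84.249 195.   ] fwd 0.7990464100274414 right 1.7645447820096516
[475.228 -66.444  35.09 ]
```

View pics/t7.png

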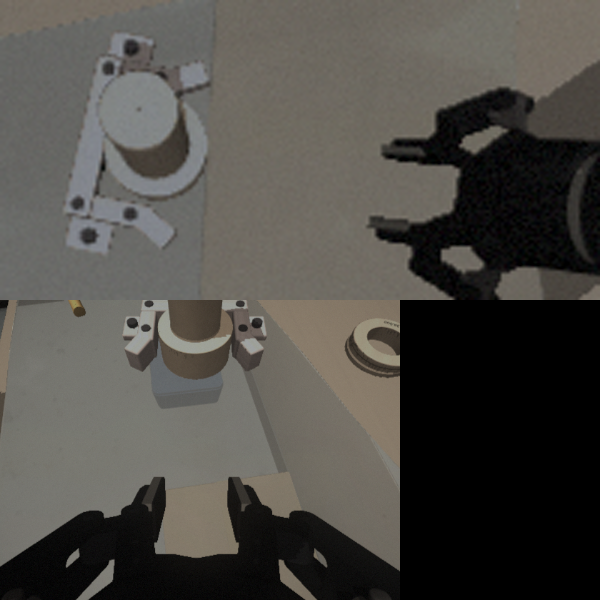

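The mandrel stands upright and seated in the fork, with the shaft top within 2 mm of home. The hand is clear, so I settle slightly higher and hand in.

>>> step_arm(rows=[[10,0,-12,0,0,0,135],[20,0,-24,0,0,0,135],[32,0,-38,0,0,0,135],[32,0,-38,0,0,0,135],[32,0,-38,0,0,0,135],[32,0,-38,0,0,0,135]])

```text
t: 11.55
tool_pos: [474.8, -65.0, 84.0]
ee_rot: [[0.14, 0.984, 0.113], [0.752, -0.18, 0.634], [0.643, -0.004, -0.765]]
contact_force: [-0.3, 1.4, 0.1]
gripper_width: 40.6
finger_force: 0.0
```

```bash
python3 -c "
from cell import manip
print(manip.finish_job())"
```

```text
the job is handed in; nothing more can be done
None
```

The mandrel was pushed upright into the fork until the push force rose at the back stop (about 14 N; shaft top within 2 mm of home by camera), the bystanders were not touched, the hand was withdrawn clear, and the job was handed in at about 11.6 s; no verdict was returned.

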